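# Feed a coated coupon and hold it home under the lip of the specimen bed

## Robot

A 6-joint arm with a two-finger parallel gripper is mounted at the origin on a cart in front of the work surface, level with it; the furniture and walls round the work are solid. World frame = base frame: x ahead of the robot, y to its left, z up, the work surface at z = 0. Lengths are in mm, angles in rad, forces in N, time in s.
With the tool pointing down it reaches from about 375 to 750 mm from the base axis. Payload 9 kg.
Tool frame: the origin (TCP) lies midway between the tips of the shut fingers; the grasp point (between the pads) lies 19 mm behind it; z points along the fingers, x is the direction in which the jaws open and shut, and the axes are right-handed (so a half turn about z gives the same grasp; the last joint's range is limited). The gripper opens to 85 mm and grips with 20 to 120 N. Pads are 22 mm wide; open, the fingers measure 114 mm over their backs; the gripper's body (76 mm by 85 mm) begins 54 mm behind the grasp point. The pads swing forward as they close: fully open they stand 13 mm farther back than shut.
Start: joints at [1.115, 0.104, 0.097, 1.564, 0, 1.353], TCP at [141.341, 583.146, 231.331] pointing down, gripper open.
Joint ranges: [-2.99, 2.99], [-0.84, 1.86], [-1.1, 1.16], [-1.84, 2.11], [-1.51, 1.56], [-3.14, 3.14]. Speed limits (rad/s): [2.22, 2.22, 2.57, 3.14, 3.14, 3.14].

## Interface

Orientations are given as a unit quaternion [w, x, y, z].
In Python, from cell import robot gives the robot as it stands. The module is installed in compiled form; this text tells all that it offers.
- The arm moves only by the tool send_rows, never from a script. Its argument "plan" is a list of rows, each a list of 3 entries, a list of its own where there are three numbers: the shift along the tool's x, y, z in units of 30 mm (1.0 is 30 mm), then the turn, a rotation vector about the tool's x, y, z in units of 5 degrees (1.0 is 5 degrees), then the finger opening in mm, from 0 to 85.4. A call has 1 to 5 rows; each row is the pose to reach, as a shift and turn from the pose measured when the call began, along the tool's axes at that moment; what a row does not reach only later rows make up. A row lasts 1/12 s, in which the tool goes at most 41.7 mm and 7.16 degrees, less where a joint would pass 70% of its speed; a pose out of reach is approached as far as the arm can. A call with a gripper value outside its range is refused whole. The fingers move at their own pace and stop on an object; "newtons" is the grip in N (left out, the last holds). Time passes only in rows, so rows that repeat a pose let the fingers close. It gives the time, the measured TCP pose, the force and the opening at its end, in the units of the state.
- robot.state(): the state, without advancing time (a new reading comes with each control period).
- robot.grab_frame(name): name is "scene" or "top" or "wrist"; returns (picture, depth): 400x640x3 uint8, red, green, blue; 400x640 float32, mm along the optical axis (not along the pixel's ray), 0 where there is no reading.
- robot.camera_info(name): a dict with "intrinsics" (3x3 intrinsics, pixels), "R" (3x3) and "t" (3): a world point X has camera coordinates R X + t. Camera axes: x right, y down, z forward; pixel columns grow to the right and rows downward; lengths in mm; the calibration is good to about 2 mm. A picture is of the moment at which its call begins: read the wrist's pose just before it. camera_info takes no time and is no camera call; for the wrist camera it gives the pose at the moment of the call.
- robot.hand_in(): hands the job in, once; it reports no verdict.
Trained networks look in the newest picture that a camera, given by its name, has taken for a name from the list of things; names that differ only in an ending like _2 or _b are one class to them, and where a whole thing is asked for, a point or a joint stands for the part that bears it (a point fixed in the world has none). Each returns a list of dicts, best first, with "confidence" (0 to 1); they miss things now and then, are a little off and sometimes report something else, mostly with a low value. They report only what shows in the picture. A call takes as long as a camera call. They do not tell look-alikes from the thing itself.
- robot.search_frame(camera, label): "bbox" ([left, top, right, bottom] as shares, 0 to 1, of the picture: columns of its width, rows of its height, round what is visible of it).
- robot.outline_of(camera, label): "region" (400x640 bool, what is visible of it) and "bbox" ([left, top, right, bottom] as shares, 0 to 1, of the picture: columns of its width, rows of its height, round what is visible of it).
- robot.landmark_of(camera, label): "position" ([column, row] as shares, 0 to 1, of the picture: columns of its width, rows of its height: a listed point, or the origin of a listed thing).
The state is a dict: "clock": time; "joint_positions": joint angles; "joint_velocities": joint speeds; "tau": joint torques, N m; "eef_pos": TCP position; "eef_rot": TCP orientation; "force": force on the tool from outside, world axes, zero at the start; "torque": the same for the moment, N m; "finger_gap": finger opening in mm.
Only numpy, scipy, OpenCV 4.12 (cv2) and the standard library are available. Lean on these libraries where they do the work, as an engineer would, in place of code of your own. Each camera call takes 0.05 s, during which the arm holds its last target.

## Task

Get me a coupon for the pencil test: press the magazine's plunger smoothly all the way down to its stop so that the lowest coupon is fed out, let the plunger come back up, draw that coupon out and lay it flat on the rail of the specimen bed. Slide it lengthwise under the lip, feeling for the spring ejector, push it back until it stands fully home against the shoulders, without ramming it, and finish while still holding it pressed home there, so that I can tighten the thumb screws. Leave the other two coupons in the magazine and the other things on the bench where they are.

Things in the scene. Friction and masses are not known exactly. Their poses are not given: they have to be found in the camera images.
- feeder: Coupon magazine, fixed: low aluminium tower, open at the top, holding three stacked coupons; tongue in front, grey housing with plunger behind. Origin: underside, below the stack's centre; -x is the way coupons come out (to the robot), z up. Tower x -46 to 48, y +-31, up to z 57 mm; stack stands on a deck at z 30 mm. Housing x 57 to 103 mm, up to z 89 mm.
- tongue_tip (a point): Front end of the magazine's tongue (26 mm wide, 9 mm thick), centre of its top edge: x -79, z 30 mm of the feeder. It carries the coupon that comes out through the gate in the tower's front wall (8.5 mm high: only the lowest coupon passes, drawn straight along -x). Beside the tongue is free space down to the bench.
- feeder_plunger (a joint): Travel of the spring plunger, m: 0 up, 0.014 down on its stop. Takes 2.5 N to start, 6 to 10 N at the bottom; springs back by itself when let go. A bell crank drives a flat pusher 2.57 times as far, which pushes the lowest coupon out by about 35 mm; the pusher goes back with the plunger, the coupon stays out.
- plunger_top (a point): Top centre of the plunger's round black head (31 mm diameter), 115 mm above the bench when up, 101 mm when down; at x 84, y 0 mm of the feeder. Pressed straight down.
- coupon_mid (a point): Centre of the lowest coupon: plate 80 mm (x) by 46 mm (y) by 6 mm (z), 40 to 85 g, lacquered on top, small hanging hole near one end. At the start wholly inside the magazine, centre at z 33 mm, lengthwise along the feeder's x. Once fed, about 30 mm stick out of the tower over the tongue, 10 mm wider than it on each side: grip it across its 46 mm width.
- coupon: The same lowest coupon as coupon_mid; origin at the centre of its underside, length along x.
- coupon_b_mid (a point): Centre of the second coupon of the stack (same plate); stays in the magazine.
- coupon_c_mid (a point): Centre of the top coupon of the stack (same plate); stays in the magazine.
- bed: Specimen bed, fixed: base plate 107x96x8 mm (from x -45 mm on), a raised rail, and a head with two black thumb screws whose lip overhangs the rail. Origin: underside, below the centre of a coupon that is home; x is the way the coupon is pushed in (away from the robot). Rail 28 mm wide, top at z 30 mm, from x -70 mm into the head. Lip top z 47, screws z 58 mm.
- slot_mouth (a point): Middle of the slot's mouth under the lip, x 12, z 34 mm of the bed. Slot 49.6 mm wide, 8 mm high (z 30 to 38 mm). Slanted lead-in cheeks begin at x -4 mm, about 64 mm apart, and narrow to the slot; the lip's lifted front edge is at x 7 mm. In the slot the coupon's front edge meets the ejector bar at x 28 mm and two steel shoulders at x 40 mm.
- bed_ejector (a joint): Travel of the spring ejector bar under the lip, m: 0 out, about 0.012 when the coupon stands against the shoulders. Moves along the bed's x; 3.6 N to start, 8.4 N with the coupon home. It pushes the coupon back out if that is let go.
- bed_home (a point): Where the centre of the coupon lies when fully home: x 0, y 0, z 33 mm of the bed, turned as the bed.
- pencil_red: Bystander: red pencil, 150 mm, lying; origin at the centre of its underside.
- pencil_yellow: Bystander: yellow pencil, 150 mm, lying; origin at the centre of its underside.
- bench_sharpener: Bystander: small metal pencil sharpener, 25 mm; origin at the centre of its underside.
- bench_rubber: Bystander: rubber block, 52x25x18 mm; origin at the centre of its underside.
- bench_tweezers: Bystander: tweezers lying on their side, 120 mm; origin at the centre of its underside.
- bench_tile: Bystander: black glass tile in a frame, 88x62x13 mm; origin at the centre of its underside.
- bench_pot: Bystander: small lidded pot, 45 mm across, 43 mm high; origin at the centre of its underside.
- bench_stick: Bystander: white rubber stick, 82 mm; origin at the centre of its underside.
Things that resemble listed ones, but are neither listed nor needed, are in the scene too. Leave any red look-alike of the bed alone.

How it is judged (in metres and radians):
On the way, in this order (a step that is already met when the one before it is completed fails the run):
1. the plunger is pressed down to its stop (value of joint feeder_plunger above 0.0125 m), for 0.1 s.
2. the plunger is back up and the lowest coupon has been drawn clear of the magazine (value of joint feeder_plunger below 0.002 m and horizontal distance between coupon_mid and feeder above 0.1 m), for 0.1 s.
3. the coupon, under the lip, has met the spring ejector and moves it (value of joint bed_ejector above 0.002 m), for 0.05 s.
At the end, for the whole second after the job is handed in: Fed coupon flat on the rail under the lip, within 2.5 mm of home along the push, 3 mm across, 0.06 rad; ejector in 9.5 mm or more; coupon at rest, over 4 N on the bed, fingers on it with over 2 N; plunger up, the other two coupons in the magazine (x of coupon_mid in the frame of bed between -0.0025 and 0.003 m and z of coupon_mid in the frame of bed_home between -0.0025 and 0.0025 m and y of coupon_mid in the frame of bed between -0.003 and 0.003 m and angle between the x axis of coupon_mid and the x axis of bed, either way round below 0.06 rad and angle between coupon_mid's own z axis and vertical below 0.06 rad and value of joint bed_ejector above 0.0095 m and contact force between coupon and bed above 4 N and contact force between the fingers and coupon above 2 N and linear speed of coupon below 0.01 m/s and value of joint feeder_plunger below 0.002 m and horizontal distance between each of coupon_b_mid, coupon_c_mid and feeder below 0.012 m and height (world z) of each of coupon_b_mid, coupon_c_mid below 0.055 m); the arm keeps its last pose, push and grip.
It fails at once if a bystander is moved by more than 30 mm (distance of any of pencil_red, pencil_yellow, bench_sharpener, bench_rubber, bench_tweezers, bench_tile, bench_pot, bench_stick from where it was at the start of the episode above 0.03 m).
It fails at once if the coupon is rammed against the bed with more than 60 N (contact force between coupon and bed above 60 N).
It also fails if it takes over 48 s, if anything falls off the work surface, if the arm or the gripper's body presses on something with over 40 N, if the wrist force passes 120 N, or if a joint passes its speed limit or range.

## Working session

There is one attempt and no reset: what is moved stays moved. The work goes in short steps, Python scripts to look and compute and a tool call to move; the robot and the scene stay as the last step left them, time stands still between calls to the robot, and variables do not carry over. Pictures are saved under pics/ and viewed, and the job is handed in when it is done.

Besides the shell and the picture viewer there is one more tool, called after ">>>" in YAML: its name, and indented under it one key for each argument. send_rows: Moves the arm, as the interface text tells. Its arguments: {"type":"object","properties":{"plan":{"type":"array"},"newtons":{"type":"number"}},"required":["plan"]}

```bash
mkdir -p pics
python3 - <<'E'
from cell import robot
import cv2,numpy as np
s=robot.state();print(s)
for n in("scene","top","wrist"):
    p,d=robot.grab_frame(n);cv2.imwrite(f"pics/{n}0.png",p[:,:,::-1]);np.save(f"{n}0.npy",d)
    print(n,robot.camera_info(n))
    for l in("feeder","bed","plunger_top","tongue_tip","slot_mouth","bed_home"):
        try:
            f=robot.landmark_of(n,l)
            for r in f:
                print(n,l,np.round(np.array(r["position"])*[640,400],1),round(r["confidence"],2))
        except Exception as e: print(n,l,e)
print(robot.state()["clock"])
E
```

```text
{'clock': 0.0, 'joint_positions': array([ 1.11529551e+00,  1.04727118e-01,  9.64305698e-02,  1.56390666e+00,
       -1.73344733e-05,  1.35309193e+00]), 'joint_velocities': array([ 3.69298084e-04, -1.85858910e-03, -1.86527838e-03,  8.91791653e-05,
       -6.54902287e-04, -1.70722824e-03]), 'tau': array([-2.71186087e-03, -5.56932163e+01,  5.03650439e+01,  1.67249388e-02,
       -3.13317969e-04,  1.48025276e-05]), 'eef_pos': array([141.17619376, 582.79077294, 230.4847492 ]), 'eef_rot': array([ 3.13018214e-04,  7.85990144e-01,  6.18238626e-01, -6.30018586e-04]), 'force': array([ 0.88817716, -0.52994263,  0.43684762]), 'torque': array([ 0.0303693, -0.0251169, -0.020121 ]), 'finger_gap': 85.2330031173645}
scene {'intrinsics': array([[431.51099032,   0.        , 311.74115109],
       [  0.        , 431.51099032, 198.19579583],
       [  0.        ,   0.        ,   1.        ]]), 'R': array([[ 0.4532745 , -0.89135588,  0.00518808],
       [-0.62632958, -0.32263321, -0.70966124],
       [ 0.63423456,  0.3184219 , -0.70452396]]), 't': array([-229.97303481,  390.10202184, 1199.88425598])}
scene
[... 760 characters left out ...]
8 221.3] 0.83
top bed [407.1 175.7] 0.82
top plunger_top [284.8 173.2] 0.5
top tongue_tip [279.5 218.3] 0.69
top tongue_tip [285.1 172.5] 0.3
top tongue_tip [421.8 221.7] 0.28
top slot_mouth [412.1 169.5] 0.71
top slot_mouth [375.7 217. ] 0.66
top slot_mouth [373.4 218.8] 0.45
top bed_home [379.3 223.1] 0.78
wrist {'intrinsics': array([[343.85223539,   0.        , 319.99014406],
       [  0.        , 343.85223539, 196.66813797],
       [  0.        ,   0.        ,   1.        ]]), 'R': array([[ 0.23531125,  0.97191952,  0.00102899],
       [ 0.92919016, -0.22527627,  0.29301237],
       [ 0.28501625, -0.06799298, -0.9561081 ]]), 't': array([-600.81323237,  -38.46198495,  378.64929434])}
1.05
```

View pics/scene0.png

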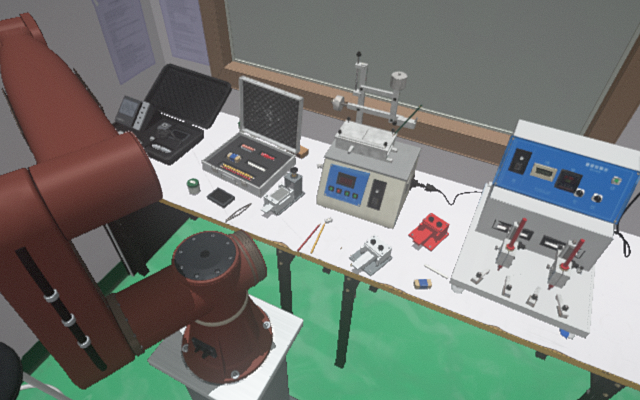

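View pics/top0.png

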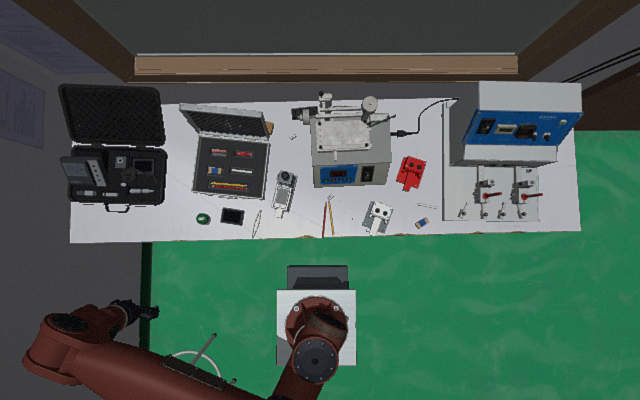

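View pics/wrist0.png

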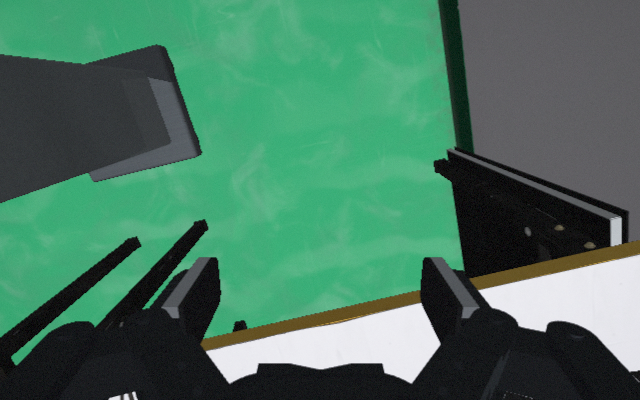

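```bash
cat > h.py <<'E'
from cell import robot
import cv2,numpy as np
from scipy.spatial.transform import Rotation as Ro
np.set_printoptions(suppress=True,precision=3)
def cloud(n,p=None,d=None,info=None):
    if d is None: 
        info=robot.camera_info(n);p,d=robot.grab_frame(n)
    K,R,t=info["intrinsics"],info["R"],info["t"]
    v,u=np.mgrid[:400,:640]
    X=np.stack([(u-K[0,2])/K[0,0]*d,(v-K[1,2])/K[1,1]*d,d],-1)
    W=(X-t)@R  # R^T (X-t)
    W[d==0]=np.nan
    return p,d,W,info
def ray(info,uv,z):
    K,R,t=info["intrinsics"],info["R"],info["t"]
    c=-R.T@t; q=R.T@np.array([(uv[0]-K[0,2])/K[0,0],(uv[1]-K[1,2])/K[1,1],1])
    return c+q*(z-c[2])/q[2]
def proj(info,P):
    q=info["R"]@np.asarray(P,float)+info["t"];k=info["intrinsics"]@q
    return k[:2]/k[2]
def toolR():
    q=robot.state()["eef_rot"];return Ro.from_quat([q[1],q[2],q[3],q[0]])
def delta(pos,Rt=None):
    """shift/turn units to reach world TCP pos & Rotation"""
    s=robot.state();R=toolR()
    sh=R.inv().apply(np.array(pos)-s["eef_pos"])/30
    tn=np.zeros(3) if Rt is None else np.degrees((R.inv()*Rt).as_rotvec())/5
    return sh,tn
def down(phi):
    "tool pointing down, jaw axis x at world angle phi(rad)"
    x=np.array([np.cos(phi),np.sin(phi),0]);z=np.array([0,0,-1.]);return Ro.from_matrix(np.stack([x,np.cross(z,x),z],1))
E
python3 - <<'E'
from h import *
for n in("top","scene"):
    p=cv2.imread(f"pics/{n}0.png")[:,:,::-1];d=np.load(f"{n}0.npy")
    _,_,W,info=cloud(n,p,d,robot.camera_info(n))
    for l,z in(("feeder",0),("plunger_top",115),("tongue_tip",30),("bed",0),("slot_mouth",34),("bed_home",33)):
        robot.grab_frame(n)
        for r in robot.landmark_of(n,l): print(n,l,round(r["confidence"],2),ray(info,np.array(r["position"])*[640,400],z))
    im=p[:,:,::-1]
    if n=="top": c=(255,130,180,120)
    else: c=(240,140,220,140)
    x,y,w,h=c
    cv2.imwrite(f"pics/{n}_z.png",cv2.resize(im[y:y+h,x:x+w],None,fx=3.6,fy=3.6,interpolation=cv2.INTER_CUBIC))
R=toolR().as_matrix();print(R);i=robot.camera_info("wrist");print("cam in tool",R.T@(-i["R"].T@i["t"]-robot.state()["eef_pos"]),"camaxes in tool",i["R"]@R)
E
```

```text
top feeder 0.73 [521.38  144.209   0.   ]
top plunger_top 0.6 [606.061 108.982 115.   ]
top plunger_top 0.55 [ 427.489 -239.049  115.   ]
top tongue_tip 0.58 [441.416 146.753  30.   ]
top bed 0.85 [ 617.606 -387.927    0.   ]
top bed 0.68 [ 424.161 -231.88     0.   ]
top bed 0.2 [513.236 -50.965   0.   ]
top slot_mouth 0.75 [ 458.5   -250.834   34.   ]
top slot_mouth 0.71 [ 631.898 -380.134   34.   ]
top slot_mouth 0.67 [609.384 111.633  34.   ]
top bed_home 0.77 [ 440.658 -238.431   33.   ]
top bed_home 0.58 [ 620.295 -390.206   33.   ]
top bed_home 0.36 [517.999 -68.066  33.   ]
scene feeder 0.6 [513.077 142.187   0.   ]
scene feeder 0.53 [447.597 -67.386   0.   ]
scene plunger_top 0.52 [618.652 123.56  115.   ]
scene tongue_tip 0.9 [440.482 151.64   30.   ]
scene tongue_tip 0.74 [411.434 428.136  30.   ]
scene bed 0.88 [ 611.329 -387.847    0.   ]
scene bed 0.65 [ 419.46  -248.687    0.   ]
scene slot_mouth 0.73 [ 630.078 -384.478   34.   ]
scene slot_mouth 0.65 [ 436.327 -249.355   34.   ]
scene bed_home 0.83 [ 619.185 -378.568   33.   ]
scene bed_home 0.69 [ 431.594 -245.44    33.   ]
[[ 0.236  0.972  0.   ]
 [ 0.972 -0.236  0.   ]
 [ 0.    -0.    -1.   ]]
cam in tool [   0.402  -74.317 -142.593] camaxes in tool [[ 1.    -0.    -0.001]
 [-0.     0.956 -0.293]
 [ 0.001  0.293  0.956]]
```

View pics/top_z.png

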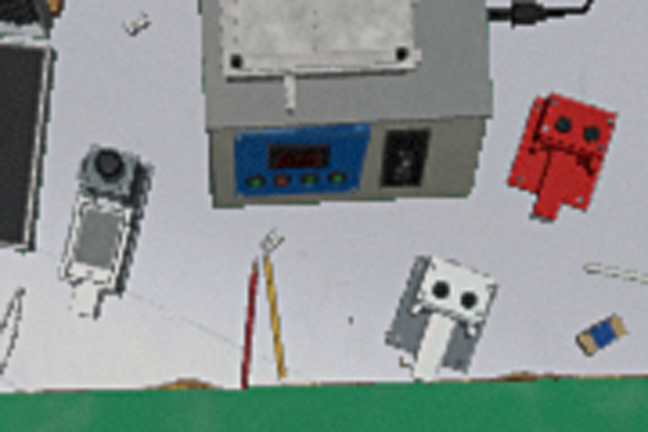

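View pics/scene_z.png

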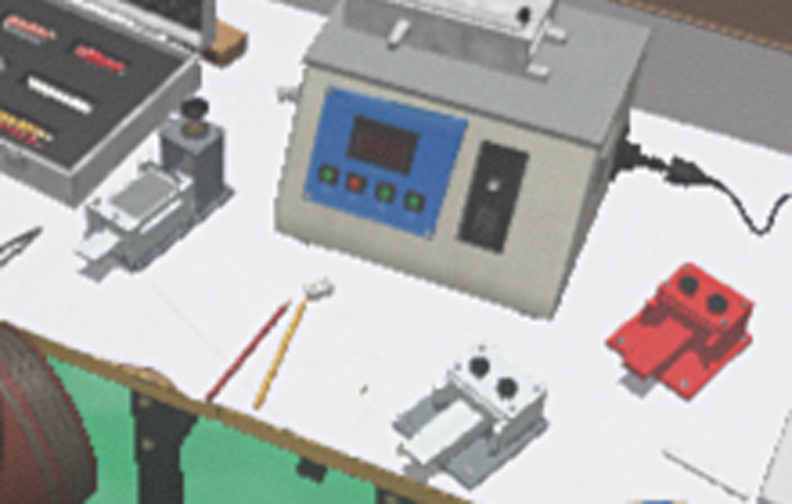

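```bash
python3 -c "
from h import *
print(delta([490,140,270],down(np.radians(80))))"
```

```text
(array([-11.617,  14.775,  -1.291]), array([-0.   , -0.001, -0.725]))
```

>>> send_rows:
  plan:
    - [[-11.6,14.8,-1.3],[0,0,-0.7],85]
    - [[-11.6,14.8,-1.3],[0,0,-0.7],85]
    - [[-11.6,14.8,-1.3],[0,0,-0.7],85]
    - [[-11.6,14.8,-1.3],[0,0,-0.7],85]
    - [[-11.6,14.8,-1.3],[0,0,-0.7],85]
  newtons: 40

```text
clock: 2.67
eef_pos: [270.8, 418.5, 245.9]
eef_rot: [-0.0, 0.767, 0.642, 0.0]
force: [1.7, 1.6, 0.1]
finger_gap: 84.8
```

```bash
python3 -c "
from h import *
print(robot.state()['clock'],robot.state()['eef_pos'],delta([490,140,270],down(np.radians(80))))"
```

```text
2.6667 [270.762 418.513 245.888] (array([-7.86 ,  8.821, -0.804]), array([ 0.004, -0.006, -0.017]))
```

>>> send_rows:
  plan:
    - [[-7.9,8.8,-0.8],[0,0,0],85]
    - [[-7.9,8.8,-0.8],[0,0,0],85]
    - [[-7.9,8.8,-0.8],[0,0,0],85]
    - [[-7.9,8.8,-0.8],[0,0,0],85]
    - [[-7.9,8.8,-0.8],[0,0,0],85]

```text
clock: 3.08
eef_pos: [398.8, 254.3, 260.2]
eef_rot: [0.0, 0.766, 0.642, 0.001]
force: [0.5, 0.8, -0.3]
finger_gap: 84.8
```

```bash
python3 -c "
from h import *
print(robot.state()['clock'],robot.state()['eef_pos'],delta([490,140,270],down(np.radians(80))))"
```

```text
3.0833 [398.756 254.252 260.228] (array([-3.217,  3.662, -0.324]), array([ 0.013, -0.01 , -0.016]))
```

>>> send_rows:
  plan:
    - [[-3.2,3.7,-0.3],[0,0,0],85]
    - [[-3.2,3.7,-0.3],[0,0,0],85]
    - [[-3.2,3.7,-0.3],[0,0,0],85]
    - [[-3.2,3.7,-0.3],[0,0,0],85]
    - [[-3.2,3.7,-0.3],[0,0,0],85]

```text
clock: 3.5
eef_pos: [493.7, 136.5, 269.0]
eef_rot: [0.001, 0.768, 0.64, 0.001]
force: [-0.1, 0.5, -0.4]
finger_gap: 84.9
```

Run:
```python
from h import *
print(robot.state()['clock'],robot.state()['eef_pos'])
p,d,W,info=cloud("wrist")
cv2.imwrite("pics/w1.png",p[:,:,::-1]);np.savez("w1.npz",d=d,W=W,p=p)
for l,z in(("feeder",0),("plunger_top",115),("tongue_tip",30)):
    for r in robot.landmark_of("wrist",l):
        uv=np.array(r["position"])*[640,400];print(l,round(r["confidence"],2),uv,ray(info,uv,z))
```

```text
3.5 [493.707 136.482 268.979]
plunger_top 0.76 [319.808 285.12 ] [599.633 117.683 115.   ]
tongue_tip 0.88 [325.824 110.2  ] [441.474 153.166  30.   ]
```

View pics/w1.png

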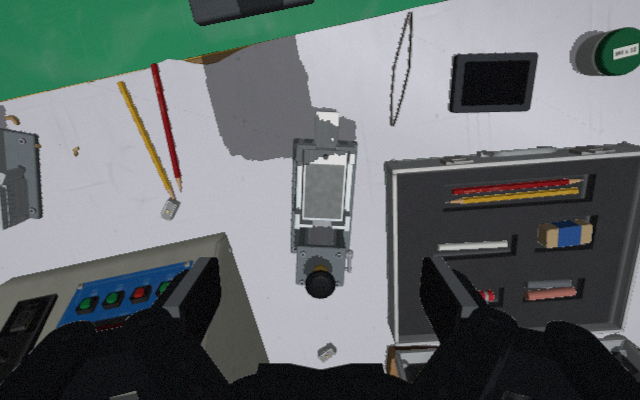

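Run:
```python
from h import *
f=np.load("w1.npz");W=f["W"];d=f["d"]
for name,lo,hi in(("head",108,122),("housing",84,94),("tower",53,61),("tongue/stackbottom",26,34),("bench",-6,6)):
    m=(W[...,2]>lo)&(W[...,2]<hi)
    v,u=np.mgrid[:400,:640]
    m&=(u>270)&(u<380)&(v>95)&(v<305)
    P=W[m]
    print(name,m.sum(),P.mean(0), "z med",np.median(P[:,2]))
    if m.sum()>20:
        r=cv2.minAreaRect(P[:,:2].astype(np.float32));print(r)
```

```text
head 687 [599.036 117.384 113.5  ] z med 113.78531852750362
((600.5028686523438, 117.20523834228516), (29.55903434753418, 29.497350692749023), 10.223664283752441)
housing 362 [593.403 119.144  85.509] z med 84.7486100143307
((596.01806640625, 118.54344940185547), (49.19431686401367, 43.87353515625), 77.55130767822266)
tower 636 [520.546 135.785  56.624] z med 56.70535694105027
((528.60546875, 133.98739624023438), (61.12153625488281, 110.92349243164062), 76.84255981445312)
tongue/stackbottom 1054 [479.78  145.921  30.261] z med 30.032346301498848
((518.4346313476562, 134.26976013183594), (58.801422119140625, 157.16090393066406), 73.94271087646484)
bench 13094 [551.089 136.187  -0.258] z med -0.2748700008181732
((564.3993530273438, 131.48330688476562), (149.84385681152344, 278.1875915527344), 79.67245483398438)
```

Run:
```python
from h import *
# obstacles above z=100 near plunger, from top & scene & wrist
for n in("top","scene","wrist"):
    p,d,W,i=cloud(n)
    w=W.reshape(-1,3);w=w[~np.isnan(w[:,0])]
    for zl in(80,125,165,220):
        m=(w[:,2]>zl)&(w[:,2]<(250 if n!='wrist' else 160))&(np.hypot(w[:,0]-600,w[:,1]-117)<160)&(np.hypot(w[:,0]-600,w[:,1]-117)>32)
        q=w[m]
        if len(q): 
            k=np.argsort(np.hypot(q[:,0]-600,q[:,1]-117))[:3];print(n,zl,m.sum(),q[k].round(0).tolist())
print(delta([600.3,117.3,140],down(np.radians(77.2))),robot.state()['clock'])
```

```text
top 80 476 [[580.0, 143.0, 85.0], [572.0, 97.0, 84.0], [595.0, 7.0, 117.0]]
top 125 374 [[601.0, 6.0, 131.0], [597.0, 6.0, 132.0], [626.0, 9.0, 170.0]]
top 165 281 [[626.0, 9.0, 170.0], [626.0, 9.0, 194.0], [629.0, 9.0, 200.0]]
top 220 1 [[668.0, -20.0, 220.0]]
scene 80 800 [[572.0, 133.0, 82.0], [576.0, 139.0, 85.0], [569.0, 107.0, 85.0]]
scene 125 578 [[623.0, 17.0, 189.0], [604.0, 14.0, 138.0], [601.0, 13.0, 136.0]]
scene 165 376 [[623.0, 17.0, 189.0], [618.0, 14.0, 168.0], [626.0, 15.0, 197.0]]
scene 220 46 [[665.0, -7.0, 233.0], [661.0, -9.0, 224.0], [668.0, -6.0, 226.0]]
wrist 80 2313 [[583.0, 144.0, 82.0], [572.0, 102.0, 83.0], [571.0, 103.0, 83.0]]
wrist 125 613 [[613.0, 11.0, 129.0], [615.0, 11.0, 153.0], [613.0, 11.0, 145.0]]
(array([-0.157,  3.731,  4.319]), array([ 0.015, -0.012,  0.562])) 3.85
```

>>> send_rows:
  plan:
    - [[-0.2,3.7,4.3],[0,0,0.6],0]
    - [[-0.2,3.7,4.3],[0,0,0.6],0]
    - [[-0.2,3.7,4.3],[0,0,0.6],0]
    - [[-0.2,3.7,4.3],[0,0,0.6],0]
    - [[-0.2,3.7,4.3],[0,0,0.6],0]

```text
clock: 4.27
eef_pos: [598.4, 115.8, 132.2]
eef_rot: [-0.003, 0.783, 0.623, -0.003]
force: [-0.3, -0.5, -1.4]
finger_gap: 24.9
```

Run:
```python
from h import *
p,d,W,i=cloud("wrist");cv2.imwrite("pics/w2.png",p[:,:,::-1])
print(robot.state()['eef_pos'],robot.state()['finger_gap'],delta([600.3,117.3,118],down(np.radians(77.2))),robot.state()['clock'])
```

```text
[597.724 116.265 135.013] 16.94397346715559 (array([0.053, 0.079, 0.567]), array([-0.071,  0.006, -0.036])) 4.3167
```

View pics/w2.png

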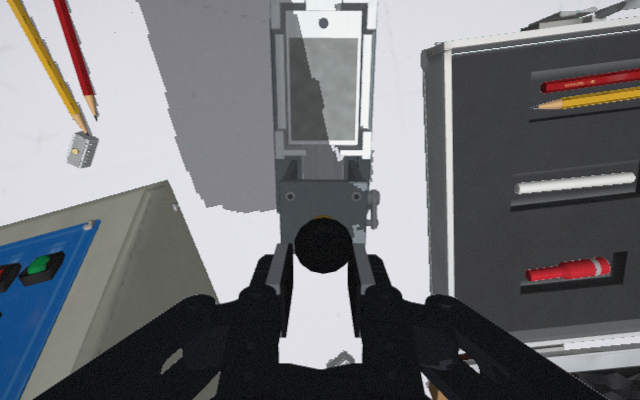

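>>> send_rows:
  plan:
    - [[0,0.1,0.1],[0,0,0],0]
    - [[0,0.1,0.1],[0,0,0],0]
    - [[0,0.1,0.1],[0,0,0],0]
    - [[0,0.1,0.1],[0,0,0],0]
    - [[0,0.1,0.1],[0,0,0],0]

```text
clock: 4.73
eef_pos: [600.9, 115.9, 133.6]
eef_rot: [-0.002, 0.782, 0.623, -0.001]
force: [0.0, 0.2, 0.3]
finger_gap: 0.0
```

Run:
```python
from h import *
p,d,W,i=cloud("wrist");cv2.imwrite("pics/w3.png",p[:,:,::-1])
s=robot.state();print(s['eef_pos'],s['finger_gap'],s['force'],proj(i,s['eef_pos']))
for r in robot.landmark_of("wrist","plunger_top"):
    uv=np.array(r["position"])*[640,400];print(r["confidence"],uv,ray(i,uv,115))
m=(W[...,2]>108)&(W[...,2]<119)&(np.hypot(W[...,0]-600,W[...,1]-117)<30);print(m.sum(),cv2.minAreaRect(W[m][:,:2].astype(np.float32)))
print(delta([600.3,117.3,116],down(np.radians(77.2))),s['clock'])
```

```text
[600.936 115.826 133.402] -0.001782253939106462 [0.274 0.233 0.226] [318.615 260.093]
0.86 [324.224 242.08 ] [600.883 118.724 115.   ]
1710 ((597.0676879882812, 118.1980972290039), (29.99036979675293, 22.277984619140625), 76.55899810791016)
(array([ 0.045, -0.027,  0.57 ]), array([-0.053,  0.003, -0.033])) 4.7833
```

View pics/w3.png

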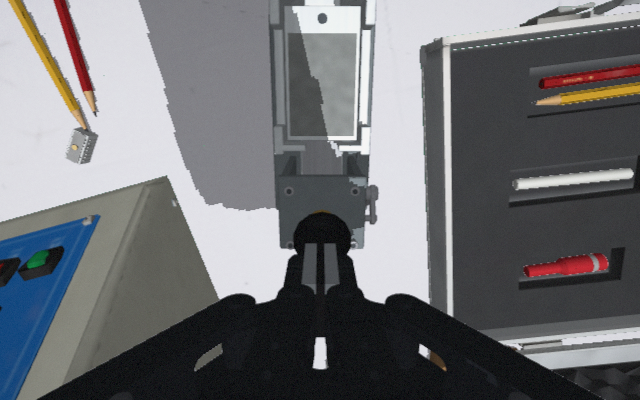

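>>> send_rows:
  plan:
    - [[0.06,0,0.4],[0,0,0],0]
    - [[0.06,0,0.55],[0,0,0],0]
    - [[0.06,0,0.65],[0,0,0],0]
    - [[0.06,0,0.75],[0,0,0],0]
    - [[0.06,0,0.85],[0,0,0],0]

```text
clock: 5.25
eef_pos: [601.0, 117.8, 108.0]
eef_rot: [-0.002, 0.782, 0.623, -0.001]
force: [-4.1, 1.6, 10.3]
finger_gap: -0.4
```

Run:
```python
from h import *
s=robot.state();print(s['eef_pos'],s['force'],delta([600.6,118,101]))
```

```text
[600.989 117.755 108.033] [-4.139  1.584 10.345] (array([ 0.005, -0.013,  0.235]), array([0., 0., 0.]))
```

>>> send_rows:
  plan:
    - [[0,0,0.06],[0,0,0],0]
    - [[0,0,0.12],[0,0,0],0]
    - [[0,0,0.18],[0,0,0],0]
    - [[0,0,0.24],[0,0,0],0]
    - [[0,0,0.28],[0,0,0],0]

```text
clock: 5.67
eef_pos: [601.0, 117.7, 100.6]
eef_rot: [-0.002, 0.782, 0.623, -0.001]
force: [-4.0, 0.1, 18.3]
finger_gap: 0.1
```

Run:
```python
from h import *
s=robot.state();print(s['eef_pos'],s['force'],delta([600.6,118,101]))
p,d,W,i=cloud("wrist");cv2.imwrite("pics/w4.png",p[:,:,::-1])
```

```text
[601.046 117.749 100.569] [-3.97   0.072 18.293] (array([ 0.005, -0.016, -0.014]), array([0., 0., 0.]))
```

View pics/w4.png

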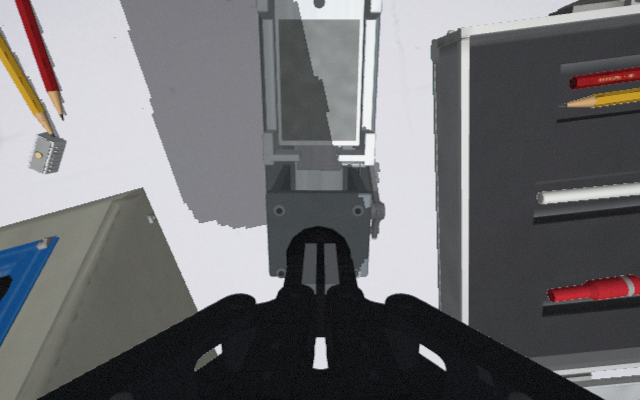

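>>> send_rows:
  plan:
    - [[0,0,0.03],[0,0,0],0]
    - [[0,0,0.06],[0,0,0],0]
    - [[0,0,0.06],[0,0,0],0]
    - [[0,0,0.06],[0,0,0],0]

```text
clock: 6.05
eef_pos: [601.1, 117.8, 100.6]
eef_rot: [-0.001, 0.782, 0.623, -0.001]
force: [-6.5, -0.1, 16.6]
finger_gap: -0.1
```

Run:
```python
from h import *
s=robot.state();print(s['eef_pos'],s['force'])
p,d,W,i=cloud("scene");cv2.imwrite("pics/s5.png",cv2.resize(p[140:240,220:340,::-1],None,fx=5,fy=5))
```

```text
[601.07  117.805 100.586] [-6.5   -0.146 16.562]
```

View pics/s5.png

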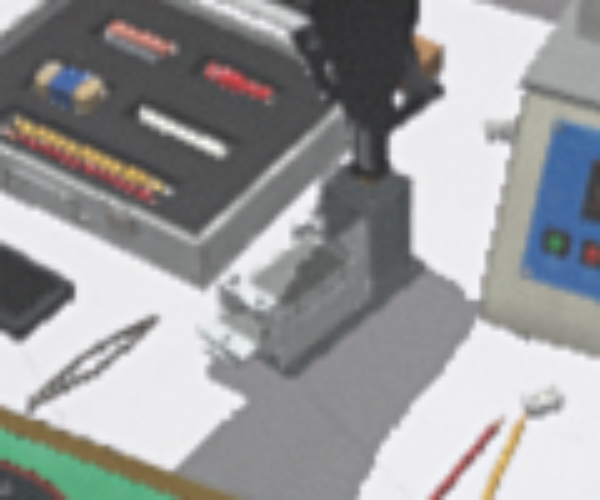

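>>> send_rows:
  plan:
    - [[0,0,-0.25],[0,0,0],0]
    - [[0,0,-0.5],[0,0,0],0]
    - [[0,0,-1.2],[0,0,0],0]
    - [[0,-1.0,-2.5],[0,0,0],60]
    - [[0,-2.5,-3.5],[0,0,0],75]

```text
clock: 6.52
eef_pos: [544.0, 130.4, 195.0]
eef_rot: [-0.001, 0.783, 0.622, -0.001]
force: [0.7, 0.1, 1.6]
finger_gap: 23.5
```

Run:
```python
from h import *
s=robot.state();print(s['eef_pos'],s['force'],delta([456.7,149.7,190],down(np.radians(77.2))))
```

```text
[543.972 130.351 194.97 ] [0.705 0.08  1.633] (array([-0.027, -2.979,  0.176]), array([-0.042,  0.002, -0.044]))
```

>>> send_rows:
  plan:
    - [[0,-3,0.2],[0,0,0],80]
    - [[0,-3,0.2],[0,0,0],80]
    - [[0,-3,0.2],[0,0,0],80]
    - [[0,-3,0.2],[0,0,0],80]
    - [[0,-3,0.2],[0,0,0],80]

```text
clock: 6.93
eef_pos: [456.5, 150.7, 189.6]
eef_rot: [-0.001, 0.783, 0.623, -0.001]
force: [1.1, -0.4, -0.3]
finger_gap: 79.7
```

```bash
cat > look.py <<'E'
import sys
from h import *
n=sys.argv[1]
p,d,W,i=cloud("wrist");cv2.imwrite(f"pics/{n}.png",p[:,:,::-1]);np.savez(n+".npz",d=d,W=W,p=p,**{k:i[k] for k in i})
s=robot.state();print(s['clock'],s['eef_pos'],s['force'],s['finger_gap'],np.degrees(np.arctan2(*toolR().as_matrix()[1::-1,0])),"tcp px",proj(i,s['eef_pos']))
for a in sys.argv[2:]:
    l,z=a.split(":")
    for r in robot.landmark_of("wrist",l):
        uv=np.array(r["position"])*[640,400];print(l,round(r["confidence"],2),uv,ray(i,uv,float(z)))
E
python3 look.py w5 coupon_mid:36 tongue_tip:30 plunger_top:115
```

```text
6.9833 [457.114 150.46  189.552] [-0.148 -0.059 -0.298] 79.84223019534353 76.96875764092565 tcp px [318.608 261.52 ]
coupon_mid 0.7 [321.408 213.8  ] [488.583 145.331  36.   ]
tongue_tip 0.86 [321.408 164.52 ] [445.141 155.324  30.   ]
tongue_tip 0.7 [516.288 119.92 ] [444.838 327.55   30.   ]
```

View pics/w5.png

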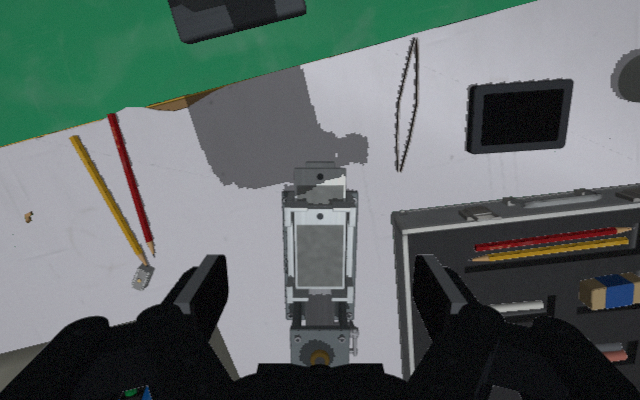

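Run:
```python
from h import *
f=np.load("w5.npz");W=f["W"]
v,u=np.mgrid[:400,:640]
m=(W[...,2]>32.5)&(W[...,2]<40)&(u>285)&(u<360)&(v>155)&(v<200);P=W[m]
print(m.sum(),np.median(P[:,2]),cv2.minAreaRect(P[:,:2].astype(np.float32)))
m=(W[...,2]>53)&(W[...,2]<60)&(u>275)&(u<365)&(v>180)&(v<330);P=W[m]
print(m.sum(),np.median(P[:,2]),cv2.minAreaRect(P[:,:2].astype(np.float32)))
m=(W[...,2]>110)&(W[...,2]<120)&(u>275)&(u<365);P=W[m];print("head",P.mean(0) if m.any() else 0)
```

```text
1653 35.86794319462681 ((460.64593505859375, 149.54458618164062), (59.89695739746094, 29.67180824279785), 77.145751953125)
967 56.554969395506184 ((532.8499755859375, 133.90098571777344), (63.04963684082031, 119.80107116699219), 76.92776489257812)
head [586.957 120.284 111.265]
```

Run:
```python
from h import *
f=np.load("w5.npz");i={k:f[k] for k in("intrinsics","R","t")}
for uv in((294,168),(346.5,168),(294,191),(347,191),(320.5,166.5),(320.5,167.5)): print(uv,ray(i,uv,36))
print(delta([457.2,150,70],down(np.radians(77.0))),delta([457.2,150,11.5],down(np.radians(77.0))))
im=cv2.imread("pics/w5.png")[140:220,260:380];cv2.imwrite("pics/w5z.png",cv2.resize(im,None,fx=6,fy=6))
```

```text
(294, 168) [441.553 131.416  36.   ]
(346.5, 168) [451.925 176.355  36.   ]
(294, 191) [461.921 126.246  36.   ]
(347, 191) [472.607 172.529  36.   ]
(320.5, 166.5) [445.481 154.399  36.   ]
(320.5, 167.5) [446.352 154.198  36.   ]
(array([-0.007,  0.018,  3.974]), array([-0.044,  0.004, -0.013])) (array([-0.007,  0.025,  5.924]), array([-0.044,  0.004, -0.013]))
```

View pics/w5z.png

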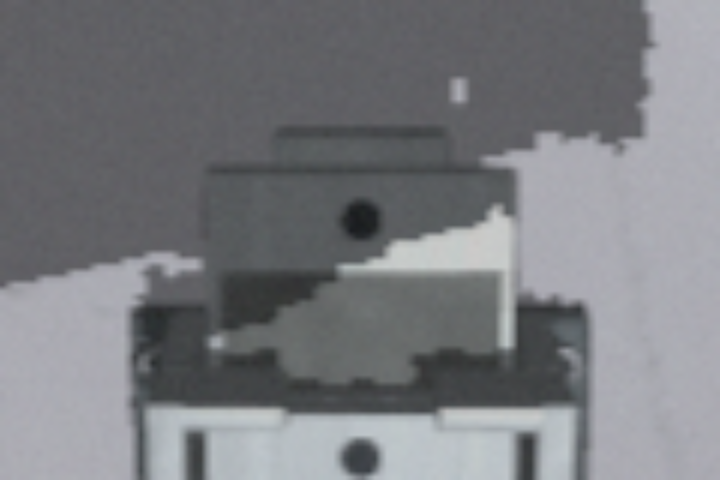

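>>> send_rows:
  plan:
    - [[0,0.08,1.3],[0,0,0],75]
    - [[0,0.08,2.6],[0,0,0],75]
    - [[0,0.08,3.8],[0,0,0],75]
    - [[0,0.08,4.8],[0,0,0],75]
    - [[0.02,0.08,5.0],[0,0,0],75]

```text
clock: 7.55
eef_pos: [455.9, 149.9, 33.7]
eef_rot: [-0.004, 0.783, 0.622, -0.005]
force: [-1.3, 0.2, 0.6]
finger_gap: 75.0
```

```bash
python3 look.py w6; python3 -c "
from h import *
print(delta([459,150.8,11.5],down(np.radians(77.0))))"
```

```text
7.6 [456.698 150.059  35.382] [-1.116 -0.269 -0.954] 74.79465942661076 76.90030759778821 tcp px [319.576 263.49 ]
(array([0.043, 0.077, 0.795]), array([-0.118,  0.024, -0.02 ]))
```

View pics/w6.png

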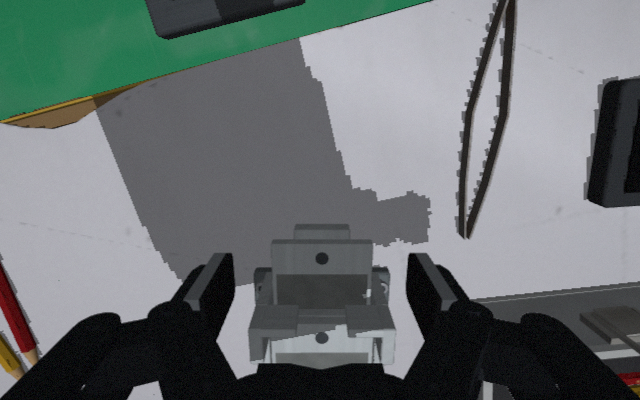

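>>> send_rows:
  plan:
    - [[0.04,0.08,0.4],[-0.1,0,0],75]
    - [[0.04,0.08,0.75],[-0.1,0,0],75]
    - [[0.04,0.08,0.78],[-0.1,0,0],60]
    - [[0.04,0.08,0.78],[-0.1,0,0],44]
    - [[0.04,0.08,0.78],[-0.1,0,0],40]
  newtons: 40

```text
clock: 8.02
eef_pos: [459.9, 150.7, 13.4]
eef_rot: [0.0, 0.783, 0.622, -0.001]
force: [-1.0, -0.4, -0.0]
finger_gap: 44.9
```

```bash
python3 look.py w7
```

```text
8.0667 [459.958 150.687  13.332] [ 0.264 -0.846  0.966] 45.29105458589328 76.89569628482973 tcp px [318.851 260.309]
```

View pics/w7.png

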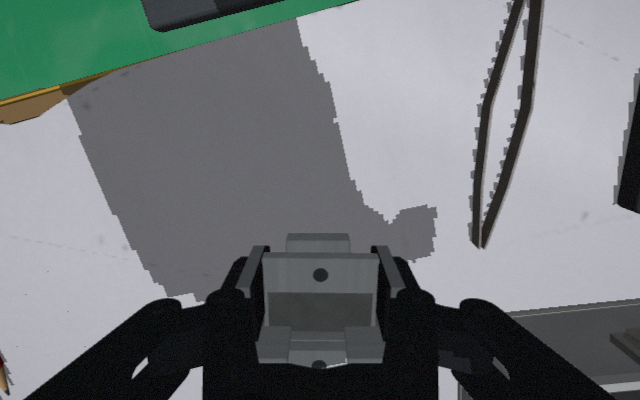

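>>> send_rows:
  plan:
    - [[0,-0.3,0],[0,0,0],38]
    - [[0,-0.8,0],[0,0,0],38]
    - [[0,-1.3,0],[0,0,0],38]
    - [[0,-1.8,0],[0,0,0],38]
    - [[0,-2.3,0],[0,0,0],38]
  newtons: 50

```text
clock: 8.48
eef_pos: [392.7, 166.5, 14.2]
eef_rot: [0.001, 0.783, 0.622, -0.0]
force: [0.4, -0.4, -1.2]
finger_gap: 45.0
```

>>> send_rows:
  plan:
    - [[0,-0.3,0],[0,0,0],38]
    - [[0,-0.7,0],[0,0,0],38]
    - [[0,-0.8,-0.02],[0,0,0],38]
    - [[0,-0.8,-0.02],[0,0,0],38]

```text
clock: 8.82
eef_pos: [369.5, 172.2, 15.5]
eef_rot: [0.001, 0.783, 0.622, 0.0]
force: [-0.4, 0.5, -0.8]
finger_gap: 44.8
```

```bash
python3 look.py w8 plunger_top:115 coupon_mid:36
```

```text
8.8667 [370.04  172.037  15.482] [ 0.159 -0.415 -0.92 ] 44.53588131374289 76.90884259640127 tcp px [318.81 261.47]
coupon_mid 0.6 [320.896 339.2  ] [395.51  167.081  36.   ]
```

View pics/w8.png

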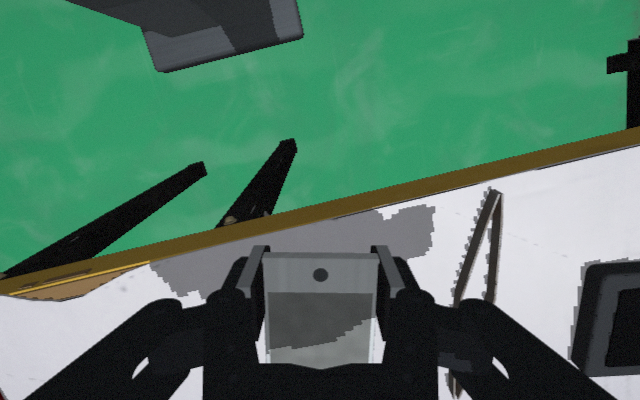

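>>> send_rows:
  plan:
    - [[0,0,-1],[0,0,0],38]
    - [[0,0,-2.2],[0,0,0],38]
    - [[0,0,-3.5],[0,0,0],38]
    - [[-1,0.6,-4.5],[0,0,0],38]
    - [[-2.2,1,-5],[0,0,0],38]

```text
clock: 9.38
eef_pos: [385.7, 104.3, 167.9]
eef_rot: [0.003, 0.782, 0.623, 0.002]
force: [0.7, -0.8, -0.7]
finger_gap: 44.8
```

```bash
python3 -c "
from h import *
print(robot.state()['eef_pos'],delta([410,-60,175],down(np.radians(77.0))),delta([405,-236,175],down(np.radians(77.0))))"
```

```text
[385.744 104.27  167.865] (array([-5.158,  2.01 , -0.225]), array([ 0.077, -0.001,  0.024])) (array([-10.914,   3.155,  -0.218]), array([ 0.077, -0.001,  0.024]))
```

>>> send_rows:
  plan:
    - [[-1.0,0.4,-0.2],[0,0,0],38]
    - [[-2.2,0.9,-0.2],[0,0,0],38]
    - [[-3.4,1.3,-0.2],[0,0,0],38]
    - [[-4.6,1.7,-0.2],[0,0,0],38]
    - [[-5.8,2.0,-0.2],[0,0,0],38]

```text
clock: 9.8
eef_pos: [405.9, -81.3, 174.6]
eef_rot: [0.003, 0.782, 0.623, 0.002]
force: [0.5, 0.8, -1.0]
finger_gap: 44.6
```

```bash
python3 -c "
from h import *
print(robot.state()['eef_pos'],delta([405,-236,175],down(np.radians(77.0))))"
```

```text
[405.851 -81.283 174.554] (array([-5.033,  1.125, -0.006]), array([0.087, 0.001, 0.018]))
```

>>> send_rows:
  plan:
    - [[-1.2,0.3,0],[0,0,0],38]
    - [[-2.4,0.6,0],[0,0,0],38]
    - [[-3.6,0.8,0],[0,0,0],38]
    - [[-4.6,1.0,0],[0,0,0],38]
    - [[-5.0,1.1,0],[0,0,0],38]

```text
clock: 10.22
eef_pos: [404.1, -239.1, 174.6]
eef_rot: [0.003, 0.783, 0.622, 0.002]
force: [0.5, -0.4, -1.5]
finger_gap: 44.4
```

```bash
python3 look.py w9 slot_mouth:34 bed:0 bed_home:33 coupon_mid:200
```

```text
10.2667 [ 404.246 -239.282  174.477] [-1.182 -1.526 -0.717] 44.82255798976352 76.86094892921885 tcp px [318.509 260.674]
slot_mouth 0.64 [317.696 230.28 ] [ 447.444 -250.742   34.   ]
bed 0.59 [319.68 202.08] [ 433.115 -245.627    0.   ]
bed_home 0.81 [315.584 215.08 ] [ 433.36 -249.35   33.  ]
coupon_mid 0.68 [317.632 341.   ] [ 426.637 -244.78   200.   ]
coupon_mid 0.51 [314.88 229.6 ] [ 378.393 -234.488  200.   ]
```

View pics/w9.png

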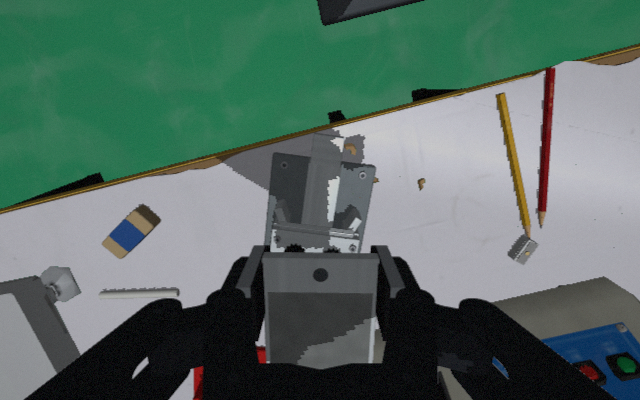

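>>> send_rows:
  plan:
    - [[0,0.7,-0.5],[0,0,0],38]
    - [[0,1.5,-1],[0,0,0],38]
    - [[0,2,-1],[0,0,0],38]
    - [[0,2,-1],[0,0,0],38]
    - [[0,2,-1],[0,0,0],38]

```text
clock: 10.88
eef_pos: [463.4, -246.0, 205.2]
eef_rot: [0.002, 0.781, 0.624, 0.002]
force: [0.4, 1.0, -0.8]
finger_gap: 44.4
```

```bash
python3 look.py w10 slot_mouth:34 bed:0 bed_home:33
python3 - <<'E'
from h import *
im=cv2.imread("pics/w10.png")[80:270,240:400];cv2.imwrite("pics/w10z.png",cv2.resize(im,None,fx=3.1,fy=3.1,interpolation=cv2.INTER_CUBIC))
f=np.load("w10.npz");W=f["W"]
v,u=np.mgrid[:400,:640]
for nm,lo,hi in(("lip",43,51),("screw",54,62),("rail",27,33),("base",5,11)):
    m=(W[...,2]>lo)&(W[...,2]<hi)&(np.hypot(W[...,0]-436,W[...,1]+245)<110);P=W[m]
    print(nm,m.sum(),np.median(P[:,2]) if len(P) else 0,cv2.minAreaRect(P[:,:2].astype(np.float32)) if len(P)>5 else 0, (u[m].min(),u[m].max(),v[m].min(),v[m].max()) if len(P) else 0)
E
```

```text
10.9333 [ 462.889 -246.048  204.985] [-0.934  0.991 -1.15 ] 44.46010008007361 77.22756486993327 tcp px [318.459 259.129]
slot_mouth 0.92 [308.608 156.4  ] [ 445.873 -251.922   34.   ]
slot_mouth 0.39 [502.912 105.4  ] [439.42  -74.295  34.   ]
bed 0.94 [311.168 136.08 ] [ 432.445 -247.154    0.   ]
bed 0.48 [321.472 340.2  ] [ 675.643 -291.157    0.   ]
bed_home 0.87 [307.584 141.12 ] [ 432.141 -249.668   33.   ]
lip 4236 46.778968475054356 ((465.30462646484375, -259.89666748046875), (75.7933120727539, 56.52206802368164), 69.29004669189453) (np.int64(261), np.int64(349), np.int64(146), np.int64(215))
screw 648 57.621067274493996 ((461.6475524902344, -258.7467346191406), (50.09658432006836, 18.70265007019043), 69.08586120605469) (np.int64(276), np.int64(333), np.int64(167), np.int64(193))
rail 2773 29.904091639640015 ((405.565185546875, -237.871337890625), (73.70359802246094, 80.15161895751953), 69.27528381347656) (np.int64(269), np.int64(349), np.int64(60), np.int64(158))
base 4256 7.8468764036017244 ((442.2070617675781, -226.08663940429688), (143.3741912841797, 122.95471954345703), 68.81895446777344) (np.int64(257), np.int64(413), np.int64(76), np.int64(203))
```

View pics/w10z.png

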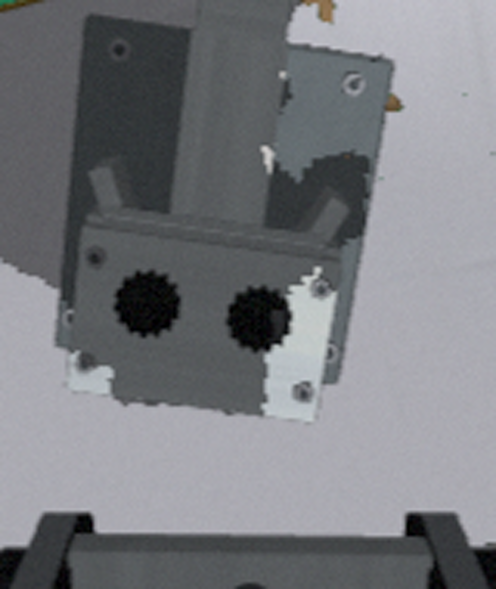

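```bash
cat > fit.py <<'E'
from h import *
import sys
f=np.load(sys.argv[1]+".npz");W=f["W"];i={k:f[k] for k in("intrinsics","R","t")}
lim=int(sys.argv[2]) if len(sys.argv)>2 else 245
v,u=np.mgrid[:400,:640]
ok=(np.hypot(W[...,0]-436,W[...,1]+247)<95)&(v<lim)
def pts(lo,hi): return W[ok&(W[...,2]>lo)&(W[...,2]<hi)][:,:2]
# yaw: lip edges
L=pts(45,49);S=pts(56,60);Rr=pts(29,31.2);B=pts(6.5,9.5)
best=[]
for nm,P in(("lip",L),("rail",Rr),("base",B)):
    # yaw minimising the spread of sorted edges: scan lateral projection sharpness
    sc=[]
    for a in np.radians(np.arange(-25,-16,0.1)):
        e=np.array([np.cos(a),np.sin(a)]);n=np.array([-e[1],e[0]])
        w=[np.histogram(P@n,bins=np.arange((P@n).min()-1,(P@n).max()+1,1.))[0].astype(float),np.histogram(P@e,bins=np.arange((P@e).min()-1,(P@e).max()+1,1.))[0].astype(float)]
        sc.append(sum(np.sum(np.diff(x)**2) for x in w))
    print(nm,"yaw",-25+0.1*np.argmax(sc))
a=np.radians(float(sys.argv[3]) if len(sys.argv)>3 else -20.8)
e=np.array([np.cos(a),np.sin(a)]);n=np.array([-e[1],e[0]])
O=np.array([433.,-248.])
for nm,P in(("lip",L),("screw",S),("rail",Rr),("base",B)):
    q=(P-O);x=q@e;y=q@n
    print(nm,"x",np.percentile(x,[0.5,2,50,98,99.5]),"y",np.percentile(y,[0.5,2,50,98,99.5]))
    if nm=="rail":
        m=(x<0);
        for x0 in range(-85,10,10):
            k=(x>=x0)&(x<x0+10)
            if k.sum()>20: print("   ",x0,k.sum(),np.percentile(y[k],[1,3,50,97,99]))
E
python3 fit.py w10
```

```text
lip yaw -20.5
rail yaw -20.6
base yaw -20.5
lip x [ 7.65   8.511 36.877 61.432 62.293] y [-36.973 -36.018   0.195  36.626  37.64 ]
screw x [22.326 22.856 30.295 38.494 39.826] y [-24.165 -22.918  -7.854  23.567  24.713]
rail x [-68.691 -67.636 -30.763   7.216   8.391] y [-13.558 -12.874   0.595  13.724  14.318]
    -75 137 [-12.016 -11.385   0.092  12.54   13.108]
    -65 302 [-12.015 -11.564   0.743  12.669  13.019]
    -55 295 [-12.167 -11.749   0.538  12.569  12.947]
    -45 303 [-13.248 -12.525   0.188  13.474  14.217]
    -35 304 [-13.284 -12.863   0.501  13.619  14.022]
    -25 291 [-13.369 -12.826   0.471  13.571  14.039]
    -15 288 [-13.399 -12.8     0.952  13.589  14.183]
    -5 303 [-27.618 -13.055   0.704  13.789  28.548]
    5 106 [-25.929 -12.926   1.653  27.484  35.563]
base x [-44.068 -43.095 -15.433  49.35   59.483] y [-47.053 -46.43   15.756  47.202  47.914]
```

Run:
```python
from h import *
R=toolR();s=robot.state()
p,d,W,i=cloud("wrist")
T=R.inv().apply((W-s["eef_pos"]).reshape(-1,3)).reshape(W.shape)
m=(np.abs(T[...,0])<21)&(T[...,2]>-45)&(T[...,2]<-5)&(np.abs(T[...,1])<120)
P=T[m];print(m.sum(),np.percentile(P[:,1],[0.5,1,50,99]),np.percentile(P[:,2],[1,50,99]))
A=np.c_[P[:,0],P[:,1],np.ones(len(P))];print(np.linalg.lstsq(A,P[:,2],rcond=None)[0])
m=(np.abs(T[...,0])<40)&(T[...,2]>-25)&(T[...,2]<-15)&(T[...,1]>-16)&(T[...,1]<0)
v,u=np.mgrid[:400,:640];print(np.percentile(T[m][:,0],[1,50,99]))
# seen edges
c=p[225:400,230:410];cv2.imwrite("pics/h10.png",cv2.resize(c[:,:,::-1],None,fx=4,fy=3.4))
```

```text
11601 [-13.119 -12.971   9.028  37.643] [-23.839 -22.533 -18.045]
[ -0.003  -0.015 -22.276]
[-34.077   0.114  34.722]
```

View pics/h10.png

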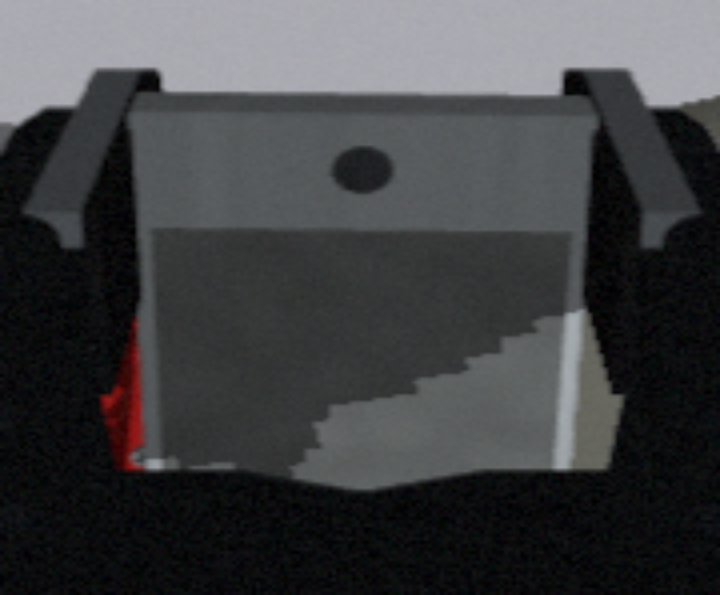

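```bash
python3 -c "
from h import *
print(robot.state()['eef_pos'],delta([363.5,-221.4,60],down(np.radians(69.4))))"
```

```text
[ 462.455 -246.917  205.123] (array([ 0.092, -3.439,  4.813]), array([ 0.08 , -0.012,  1.545]))
```

>>> send_rows:
  plan:
    - [[0,-1.0,0.3],[0,0,0.5],38]
    - [[0.1,-2.0,1.0],[0,0,1.0],38]
    - [[0.1,-3.0,2.0],[0.1,0,1.5],38]
    - [[0.1,-3.4,3.0],[0.1,0,1.5],38]
    - [[0.1,-3.4,4.0],[0.1,0,1.5],38]

```text
clock: 11.55
eef_pos: [362.5, -220.8, 83.2]
eef_rot: [-0.001, 0.821, 0.57, -0.0]
force: [0.7, -1.4, -1.2]
finger_gap: 44.9
```

```bash
python3 look.py w11 bed_home:33 slot_mouth:34;python3 -c "
from h import *
print(robot.state()['eef_pos'],delta([363.5,-221.4,35],down(np.radians(69.4))))"
```

```text
11.6 [ 361.387 -218.804   77.363] [-2.05   2.658 -6.547] 45.06668282225943 69.54431285514693 tcp px [321.755 251.417]
bed_home 0.42 [608.512 205.52 ] [413.139 -56.751  33.   ]
bed_home 0.36 [ 99.904 354.2  ] [ 400.978 -394.288   33.   ]
[ 363.276 -220.244   83.208] (array([-0.037,  0.028,  1.607]), array([-0.052, -0.028,  0.039]))
```

View pics/w11.png

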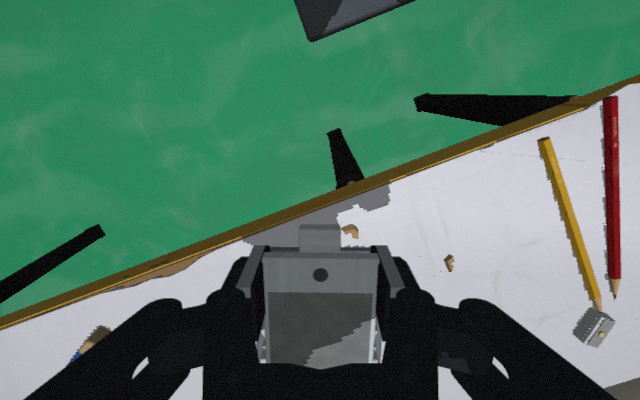

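>>> send_rows:
  plan:
    - [[-0.04,0.03,0.8],[0,0,0],38]
    - [[-0.04,0.03,1.5],[0,0,0],38]
    - [[-0.04,0.03,2.0],[0,0,0],38]
    - [[-0.04,0.03,2.1],[0,0,0],38]
    - [[-0.04,0.03,2.1],[0,0,0],38]

```text
clock: 12.12
eef_pos: [364.0, -221.8, 21.3]
eef_rot: [-0.002, 0.821, 0.571, -0.0]
force: [0.5, -0.3, 0.4]
finger_gap: 44.5
```

```bash
python3 look.py w12;python3 -c "
from h import *
print(robot.state()['eef_pos'],delta([363.5,-221.4,14],down(np.radians(69.4))))"
```

```text
12.1667 [ 364.279 -222.125   21.994] [ 0.311 -1.008  0.062] 44.67306215496743 69.6084158953046 tcp px [318.161 262.065]
[ 364.279 -222.125   21.994] (array([ 0.013, -0.032,  0.267]), array([-0.037, -0.02 ,  0.042]))
```

View pics/w12.png

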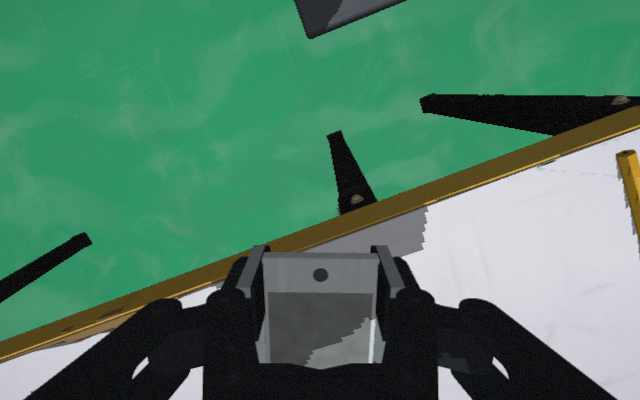

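>>> send_rows:
  plan:
    - [[0.01,-0.03,0.12],[0,0,0],38]
    - [[0.01,-0.03,0.22],[0,0,0],38]
    - [[0.01,-0.03,0.24],[0,0,0],38]

```text
clock: 12.42
eef_pos: [364.0, -222.0, 15.4]
eef_rot: [-0.001, 0.821, 0.571, -0.0]
force: [0.1, -0.1, -0.6]
finger_gap: 44.7
```

```bash
python3 -c "
from h import *
s=robot.state();print(s['eef_pos'],s['force'],s['torque'])"
```

```text
[ 363.956 -221.968   15.437] [ 0.082 -0.076 -0.583] [-0.043  0.061  0.017]
```

>>> send_rows:
  plan:
    - [[0,0,0.03],[0,0,0],38]
    - [[0,0,0.06],[0,0,0],38]
    - [[0,0,0.06],[0,0,0],38]

```text
clock: 12.67
eef_pos: [364.0, -222.0, 13.7]
eef_rot: [-0.001, 0.821, 0.571, -0.0]
force: [-0.3, 0.4, -0.6]
finger_gap: 44.4
```

```bash
python3 -c "
from h import *
s=robot.state();print(s['eef_pos'],s['force'],s['torque'])"
```

```text
[ 363.963 -221.991   13.652] [-0.273  0.444 -0.58 ] [ 0.037  0.055 -0.02 ]
```

>>> send_rows:
  plan:
    - [[0,0,0.02],[0,0,0],38]
    - [[0,0,0.04],[0,0,0],38]
    - [[0,0,0.04],[0,0,0],38]

```text
clock: 12.92
eef_pos: [364.0, -222.0, 13.3]
eef_rot: [-0.001, 0.821, 0.571, -0.0]
force: [-3.6, 3.6, 9.4]
finger_gap: 44.7
```

```bash
python3 look.py w13; python3 -c "
from h import *
s=robot.state();print(s['eef_pos'],s['force'],s['torque'])
p,d,W,i=cloud('scene');cv2.imwrite('pics/s13.png',cv2.resize(p[200:290,310:430,::-1],None,fx=6,fy=6))"
```

```text
12.9667 [ 363.976 -222.026   13.253] [-4.867  2.787  8.494] 44.62048938338115 69.61946001461979 tcp px [318.698 260.464]
[ 363.976 -222.026   13.253] [-4.867  2.787  8.494] [0.589 0.67  0.031]
```

View pics/s13.png

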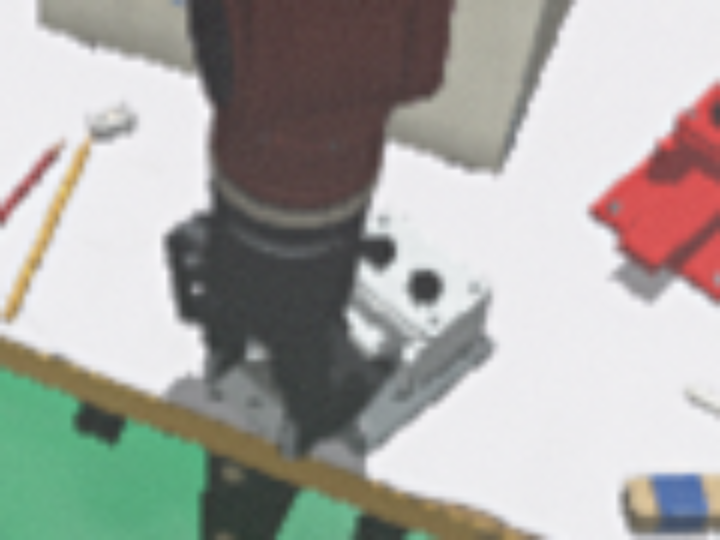

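>>> send_rows:
  plan:
    - [[0,0.2,-0.01],[0,0,-0.04],38]
    - [[0.01,0.45,-0.01],[0,0,-0.04],38]
    - [[0.01,0.7,-0.01],[0,0,-0.04],38]
    - [[0.01,0.9,-0.01],[0,0,-0.04],38]
    - [[0.01,1.0,-0.01],[0,0,-0.04],38]

```text
clock: 13.43
eef_pos: [392.9, -232.5, 13.5]
eef_rot: [-0.001, 0.82, 0.572, -0.0]
force: [-0.1, 1.0, -0.4]
finger_gap: 45.0
```

```bash
cat > st.py <<'E'
from h import *
s=robot.state();a=np.radians(-20.6);e=np.array([np.cos(a),np.sin(a)]);n=np.array([-e[1],e[0]])
q=s['eef_pos'][:2]-[433.7,-247.8]
print(s['clock'],s['eef_pos'],"F",s['force'],"T",s['torque'],"Fx bed",s['force'][:2]@e,"Fy",s['force'][:2]@n,"coupon est x,y",q@e+27,q@n,"gap",s['finger_gap'])
print("yaw",np.degrees(np.arctan2(*toolR().as_matrix()[1::-1,0]))-90)
E
python3 look.py w14;python3 st.py
```

```text
13.4833 [ 392.922 -232.524   13.498] [-0.323  0.004  0.052] 45.001476835899844 69.827788087444 tcp px [318.683 260.662]
13.4833 [ 392.922 -232.524   13.498] F [-0.323  0.004  0.052] T [-0.007 -0.002 -0.015] Fx bed -0.3034348487548278 Fy -0.10954545683606816 coupon est x,y -16.5457508708606 -0.048456953090282084 gap 45.001476835899844
yaw -20.172211912555994
```

View pics/w14.png

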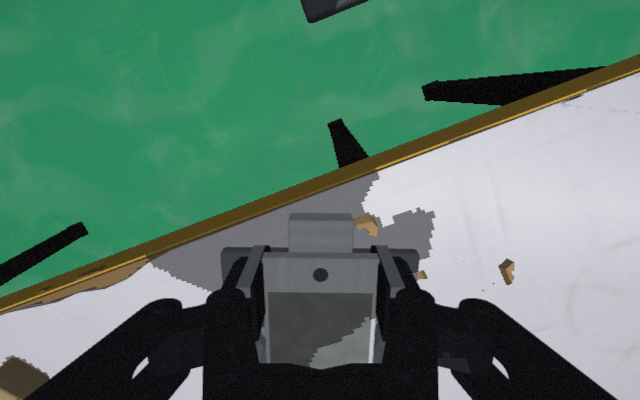

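>>> send_rows:
  plan:
    - [[0,0.06,0],[0,0,0.05],38]
    - [[0,0.12,0],[0,0,0.08],38]
    - [[0,0.18,0],[0,0,0.08],38]
    - [[0,0.22,0],[0,0,0.08],38]
    - [[0,0.25,0],[0,0,0.08],38]

```text
clock: 13.9
eef_pos: [398.9, -234.7, 13.4]
eef_rot: [-0.002, 0.822, 0.569, -0.001]
force: [-8.2, 2.4, 6.0]
finger_gap: 44.8
```

```bash
python3 st.py
```

```text
13.9 [ 398.898 -234.727   13.365] F [-8.21   2.367  5.954] T [0.337 1.597 0.019] Fx bed -8.517508230218729 Fy -0.6725720253280021 coupon est x,y -10.176868701989314 -0.007604628081420373 gap 44.77206434969329
yaw -20.586403662469934
```

>>> send_rows:
  plan:
    - [[0,0.04,-0.01],[0,0,0],38]
    - [[0,0.08,-0.01],[0,0,0],38]
    - [[0,0.12,-0.01],[0,0,0],38]
    - [[0,0.16,-0.01],[0,0,0],38]
    - [[0,0.2,-0.01],[0,0,0],38]

```text
clock: 14.32
eef_pos: [403.0, -236.2, 13.4]
eef_rot: [-0.003, 0.822, 0.569, -0.002]
force: [-9.8, 2.5, 6.4]
finger_gap: 44.4
```

```bash
python3 st.py
```

```text
14.3167 [ 402.984 -236.24    13.352] F [-9.829  2.527  6.402] T [0.388 1.982 0.004] Fx bed -10.089314486295905 Fy -1.0924929047536658 coupon est x,y -5.8190148164898545 0.013406096067329898 gap 44.43625093062573
yaw -20.60767833402032
```

>>> send_rows:
  plan:
    - [[0,0.04,-0.01],[0,0,0],38]
    - [[0,0.08,-0.02],[0,0,0],38]
    - [[0,0.12,-0.02],[0,0,0],38]
    - [[0,0.15,-0.02],[0,0,0],38]

```text
clock: 14.65
eef_pos: [405.5, -237.1, 13.4]
eef_rot: [-0.005, 0.822, 0.569, -0.003]
force: [-10.2, 1.8, 5.3]
finger_gap: 44.7
```

```bash
python3 st.py;python3 look.py w15
```

```text
14.65 [ 405.451 -237.11    13.384] F [-10.197   1.763   5.332] T [ 0.37   1.932 -0.036] Fx bed -10.165510887963261 Fy -1.9377048455100057 coupon est x,y -3.204200256063835 0.06756500488807227 gap 44.6714301453342
yaw -20.631645748072202
14.7 [ 405.556 -237.16    13.403] [-9.16   1.294  3.456] 44.69346386157495 69.36607118031293 tcp px [318.704 260.727]
```

View pics/w15.png

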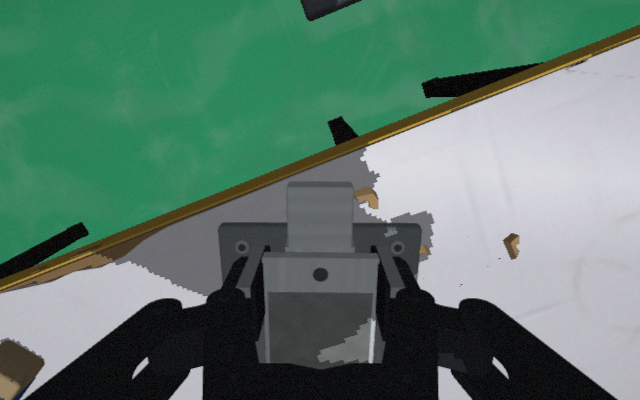

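>>> send_rows:
  plan:
    - [[0,0.07,-0.01],[0,0,0],38]
    - [[0,0.11,-0.01],[0,0,0],38]
    - [[0,0.15,-0.01],[0,0,0],38]
    - [[0,0.15,-0.01],[0,0,0],38]

```text
clock: 15.03
eef_pos: [407.8, -238.0, 13.4]
eef_rot: [-0.007, 0.822, 0.569, -0.005]
force: [-10.5, 2.6, 7.8]
finger_gap: 44.5
```

```bash
python3 st.py
```

```text
15.0333 [ 407.849 -238.045   13.357] F [-10.48    2.578   7.836] T [ 0.517  2.219 -0.021] Fx bed -10.71666794002563 Fy -1.2741615478035544 coupon est x,y -0.6305315775126594 0.035514440801266645 gap 44.49493739782213
yaw -20.65873964390468
```

```bash
python3 -c "
from h import *
s=robot.state();print(delta(s['eef_pos'],down(np.radians(69.4))))"
```

```text
(array([0., 0., 0.]), array([-0.193,  0.004, -0.012]))
```

>>> send_rows:
  plan:
    - [[0,0.07,0],[-0.1,0,0],38]
    - [[0,0.1,0],[-0.2,0,0],38]
    - [[0,0.12,0],[-0.2,0,0],38]
    - [[0,0.12,0],[-0.2,0,0],38]

```text
clock: 15.37
eef_pos: [408.7, -238.4, 13.3]
eef_rot: [-0.002, 0.823, 0.569, -0.002]
force: [-16.7, 5.5, 13.8]
finger_gap: 45.0
```

```bash
python3 st.py;python3 -c "
from h import *
s=robot.state();print(delta(s['eef_pos'],down(np.radians(69.4))))"
```

```text
15.3667 [ 408.733 -238.411   13.317] F [-16.71    5.467  13.763] T [0.949 3.233 0.066] Fx bed -17.565369104695556 Fy -0.7621686266009275 coupon est x,y 0.3257381719636001 0.004080770781577314 gap 44.99774291808909
yaw -20.685370265916347
(array([0., 0., 0.]), array([-0.059,  0.011, -0.017]))
```

>>> send_rows:
  plan:
    - [[0,0.07,-0.02],[0,0,0],38]
    - [[0,0.1,-0.02],[0,0,0],38]
    - [[0,0.12,-0.02],[0,0,0],38]
    - [[0,0.12,-0.02],[0,0,0],38]

```text
clock: 15.7
eef_pos: [408.8, -238.4, 13.3]
eef_rot: [-0.005, 0.823, 0.568, -0.004]
force: [-19.7, 4.3, 13.3]
finger_gap: 44.6
```

```bash
python3 st.py
```

```text
15.7 [ 408.847 -238.373   13.317] F [-19.672   4.322  13.279] T [0.929 3.765 0.067] Fx bed -19.93495808228579 Fy -2.875895940638574 coupon est x,y 0.41883631071528526 0.08023902278860184 gap 44.60921621505974
yaw -20.720819969205394
```

>>> send_rows:
  plan:
    - [[0,0.08,-0.01],[0,0,0],38]
    - [[0,0.1,-0.01],[0,0,0],38]
    - [[0,0.1,-0.01],[0,0,0],38]
    - [[0,0.1,-0.01],[0,0,0],38]
    - [[0,0.1,-0.01],[0,0,0],38]

```text
clock: 16.12
eef_pos: [408.7, -238.3, 13.3]
eef_rot: [-0.008, 0.823, 0.568, -0.007]
force: [-19.3, 4.2, 13.1]
finger_gap: 44.7
```

```bash
python3 st.py; python3 look.py w16
python3 - <<'E'
from h import *
f=np.load("w16.npz");i={k:f[k] for k in("intrinsics","R","t")}
im=cv2.imread("pics/w16.png");cv2.imwrite("pics/w16z.png",cv2.resize(im[150:380,210:430],None,fx=2.5,fy=2.5,interpolation=cv2.INTER_CUBIC))
W=f["W"];a=np.radians(-20.6);e=np.array([np.cos(a),np.sin(a)]);n=np.array([-e[1],e[0]])
x=(W[...,:2]-[433.7,-247.8])@e;y=(W[...,:2]-[433.7,-247.8])@n
m=(W[...,2]>28.5)&(W[...,2]<31.5)&(abs(y)<12)&(x<-35);print("rail",m.sum(),np.percentile(x[m],[1,99]))
m=(W[...,2]>34)&(W[...,2]<39)&(abs(y)<20)&(x<0);print("coupon",m.sum(),np.percentile(x[m],[0.5,2]),np.median(W[m][:,2]), np.linalg.lstsq(np.c_[x[m],y[m],np.ones(m.sum())],W[m][:,2],rcond=None)[0])
p,d,Ws,ii=cloud("scene");cv2.imwrite("pics/s16.png",p[:,:,::-1])
for r in robot.landmark_of("scene","plunger_top"): print(r["confidence"],np.array(r["position"])*[640,400])
hm=(np.hypot(Ws[...,0]-600,Ws[...,1]-117)<14);print("plunger z",np.nanpercentile(Ws[hm][:,2],[50,95,99]))
E
```

```text
16.1167 [ 408.717 -238.328   13.319] F [-19.276   4.235  13.066] T [0.971 3.513 0.093] Fx bed -19.53297145272019 Fy -2.818067979354469 coupon est x,y 0.28161660854752313 0.07622779875896057 gap 44.72476453556395
yaw -20.744732734192027
16.1667 [ 408.705 -238.309   13.306] [-20.344   5.374  13.598] 44.702062490380236 69.25456797579983 tcp px [318.747 260.462]
rail 4584 [-69.594 -39.076]
coupon 8734 [-39.599 -39.201] 35.9610773343423 [ 0.005  0.001 36.041]
0.48 [367.488 261.2  ]
plunger z [78.54  90.101 94.681]
```

View pics/w16z.png

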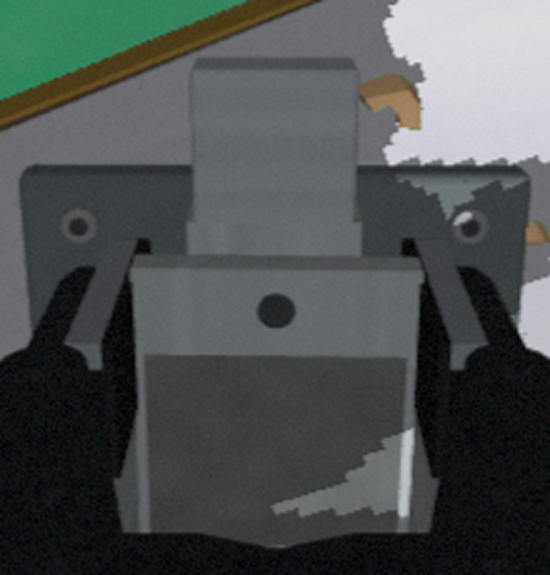

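View pics/s16.png

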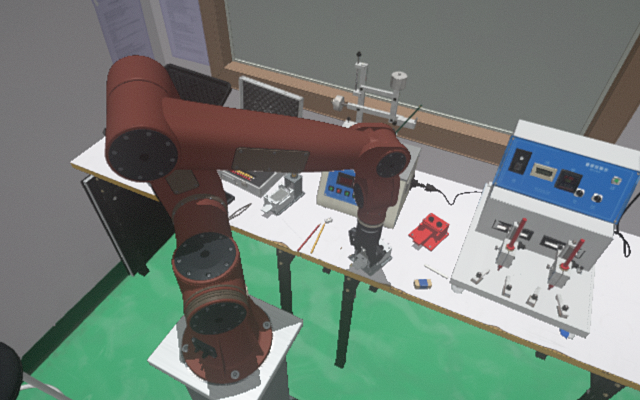

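```bash
python3 - <<'E'
from h import *
i=robot.camera_info("scene")
for d in(np.load("scene0.npy"),robot.grab_frame("scene")[1]):
    _,_,Ws,_=cloud("scene",None,d,i)
    hm=(np.hypot(Ws[...,0]-605,Ws[...,1]-120)<25);print(np.nanpercentile(Ws[hm][:,2],[50,90,95,99]))
    m=(np.hypot(Ws[...,0]-520,Ws[...,1]-135)<25);print("stack z",np.nanpercentile(Ws[m][:,2],[20,50,80]))
E
python3 st.py
```

```text
[ 77.979 113.151 115.074 117.193]
stack z [43.803 46.908 49.935]
[34.016 85.437 87.166 91.061]
stack z [39.103 41.538 43.336]
16.3167 [ 408.705 -238.311   13.317] F [-18.129   5.     13.46 ] T [0.909 3.518 0.104] Fx bed -18.72947263762551 Fy -1.698478246745049 coupon est x,y 0.2648731359989185 0.08838945207640947 gap 44.640296270819995
yaw -20.742805329656747
```

Run:
```python
from h import *
i=robot.camera_info("scene");p,d,W,i=cloud("scene")
print(proj(i,[600,117,115]),proj(i,[600,117,101]))
cv2.imwrite("pics/s17.png",cv2.resize(p[150:225,245:325,::-1],None,fx=8,fy=8))
pt,dt,Wt,it=cloud("top");cv2.imwrite("pics/t17.png",cv2.resize(pt[150:250,230:330,::-1],None,fx=6,fy=6))
```

```text
[294.415 168.695] [294.505 171.656]
```

View pics/s17.png

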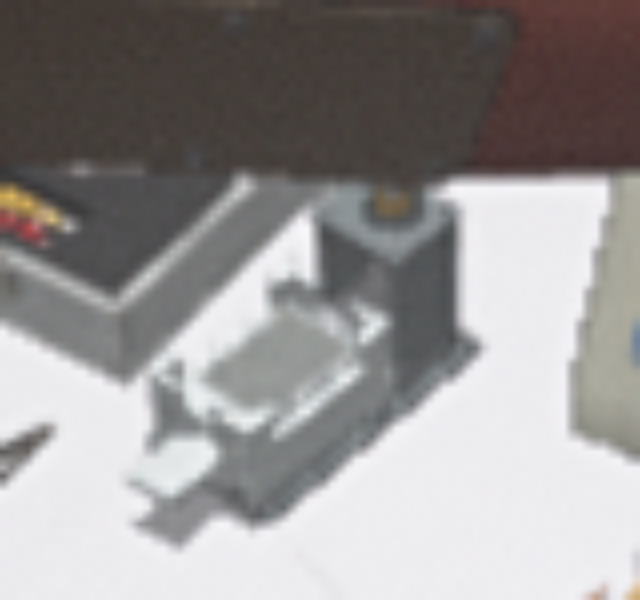

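View pics/t17.png

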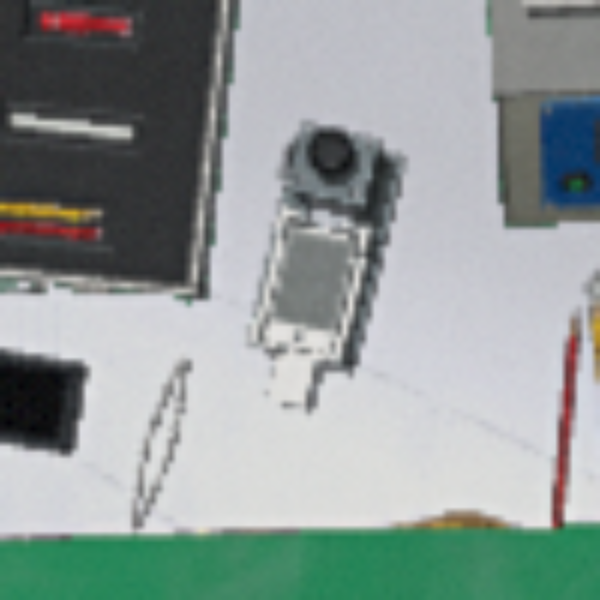

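```bash
python3 st.py; python3 -c "
from cell import robot
print(robot.hand_in())"; python3 st.py
```

```text
16.4167 [ 408.705 -238.332   13.321] F [-17.922   5.161  13.123] T [0.914 3.478 0.086] Fx bed -18.592471501620754 Fy -1.4744044559825484 coupon est x,y 0.2721175757119987 0.06848649242155957 gap 44.5990811083248
yaw -20.74633471982777
the job is handed in; nothing more can be done
None
the job is handed in; nothing more can be done
```

The coupon is home in the specimen bed and still held pressed there, so you can tighten the thumb screws. I handed the job in at 16.4 s; the interface gives no verdict, so these are my own checks.

**What I did:** I pressed the plunger with shut fingers until it would go no lower (tip at z 100.6 mm, about 17 N). I let it come back up, gripped the fed coupon across its width and drew it about 92 mm straight out. Then I laid it on the rail, slid it under the lip, felt the ejector, and pushed on slowly to the shoulders.

**Last checks:**
- **Coupon position:** it stopped moving while the push rose to 18–20 N. Its estimated centre is 0.3 mm from home along the push and 0.1 mm across. By depth, about 30 mm of rail is left clear behind it, which is where it should be when home.
- **Coupon flatness:** its top lies at z 36.0 mm, which is flat, and it is turned about 0.1–0.2° from the bed.
- **Push and grip:** I measured nothing near the 60 N limit, and the grip was set to 50 N.
- **Magazine:** the top view shows the two remaining coupons still in the tower, with the stack about 5 mm lower as expected.

**Checks that fell short:**
- **Plunger up:** in the last scene picture the forearm hid the plunger's head, so the depth check there could not confirm it. The exposed stem, and a picture from just after I let go, show it up.
- **Tool tilt:** the tool had tilted by about 1° under the push. The coupon itself measured level, with a slope of 0.005 rad.

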